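# Reset the interlock with the two-key chord

## Robot

A 7-joint arm with a two-finger parallel gripper is mounted at the origin on the work surface; the furniture and walls round the work are solid. World frame = base frame: x ahead of the robot, y to its left, z up, the work surface at z = 0. Lengths are in m, angles in rad, forces in N, time in s.
With the tool pointing down it reaches from about 0.4 to 0.875 m from the base axis. Payload 6.5 kg.
Tool frame: the origin (TCP) lies on the centre line of the jaws, within the pads' length; the fingertips stand 8 mm ahead of it and the grasp point (between the pads) lies 11 mm behind it (manip.tips_ahead is the distance from the TCP to the fingertips, in m); z points along the fingers, y is the line along which they close (so a half turn about z gives the same grasp; the last joint's range is limited). The gripper opens to 88 mm and grips with 3 to 60 N. Pads are 18 mm wide; open, the fingers measure 123 mm over their backs; the gripper's body (75 mm by 187 mm) begins 45 mm behind the grasp point.
Start: joints at [1.136, 0.536, -0.004, 1.538, 0.003, 1.067, -0.071], TCP at [0.234, -0.606, 0.221] pointing down, gripper open.
Joint ranges: [-2.7, 2.7], [-0.37, 2.16], [-1.27, 1.26], [0.24, 2.4], [-1.31, 4.45], [0.19, 1.91], [-2.76, 2.76]. Speed limits (rad/s): [2.39, 2.39, 3.14, 3.14, 3.14, 3.14, 3.14].

## Interface

Orientations are given as a unit quaternion [w, x, y, z].
In Python, from station import manip, vision, hand_in gives the robot as it stands.
- The arm moves only by the tool move_arm, never from a script. Its argument "commands" is a list of rows, each a list of 4 numbers: the shift along the tool's x, y, z in mm, then the turn about the tool's z in degrees. In form: [[x, y, z, spin], ...]. A call has exactly 8 rows; each row is the pose to reach, as a shift and turn from the pose commanded when the call began, along the tool's axes at that moment; what a row does not reach only later rows make up. A row lasts 1/12 s, in which the tool goes at most 41.7 mm and 7.16 degrees, less where a joint would pass 70% of its speed; a pose out of reach is approached as far as the arm can. A call with a gripper value outside its range is refused whole. "grip" is the opening, from 0 (shut) to 1 (fully open), set as the call begins (left out, the last holds). The fingers move at their own pace and stop on an object; the grip force is fixed at half the most. Time passes only in rows, so rows that repeat a pose let the fingers close, or fill a call up. It gives the time, the measured TCP pose, the force, the opening and the grip force at its end, in the units of the state.
- manip.get_state(): the state, without advancing time (a new reading comes with each control period).
- vision.grab_frame(name): name is "scene" or "side" or "wrist"; returns the picture (480x640x3 uint8, blue, green, red); there is no depth.
- vision.camera_params(name): a dict with "fx", "fy", "cx", "cy" (pixels), "pose" (4x4, takes a point from camera to world coordinates); the wrist camera has in their place "tool_from_camera" (4x4, takes a point from camera to tool coordinates, whose origin is the TCP and whose axes are the flange's). Camera axes: x right, y up, looking along -z (the intrinsics and any distortion apply to the point x, -y, -z); pixel columns grow to the right and rows downward; lengths in m; the calibration is good to about 2 mm. A picture is of the moment at which its call begins: read the wrist's pose just before it. camera_params takes no time and is no camera call.
- hand_in(): hands the job in; it is judged then, once.
The state is a dict: "clock": time; "joint_pos": joint angles; "qd": joint speeds; "joint_efforts": joint torques, N m; "ee_pos": TCP position; "orientation": TCP orientation; "force": force on the tool from outside, world axes, zero at the start; "moment": the same for the moment, N m; "width": finger opening in m; "finger_force": force on a finger pad.
Only numpy, scipy, OpenCV 4.12 (cv2) and the standard library are available. Lean on these libraries where they do the work, as an engineer would, in place of code of your own. Each camera call takes 0.05 s, during which the arm holds its last target. There are 200 camera calls.

## Task

On the control box with the sliding guard, push the guard fully back off the keys, then press the two round keys all the way down together, one fingertip on each, hold both down for at least two seconds, and let both come up again, leaving the guard open. Never push one round key down on its own, do not press the small stop key between them or the square keys of the other box, and leave the loose things around where they are; nothing is to be gripped.

Things in the scene. Friction and masses are not known exactly. Their poses are not given: they have to be found in the camera images.
- reset_box: reset box: flat grey case screwed to the bench, 130 mm wide (y), bright deck 34 mm high, sliding grey guard on it. Origin: on the bench under the middle of the key pair; x: the way the guard opens, roughly away from the robot (case from -64 to +150 mm); y: left, along the line of keys. Round black keys, 26 mm across, at y = +30 and -30 mm, small stop key between, all covered by the closed guard
- guard (a joint): sliding guard: 0 closed over the keys, 0.060 m fully open at its end stop; moves along the box's +x, about 1.5 N of friction, stays where left. A solid ribbed grey cover 92 mm long (x), 118 mm wide (y), underside 51 and top 75 mm above the bench, too large to pinch: push its upright front face. The keys pass under it with 3 mm to spare
- guard_face (a point): centre of the guard's upright front face (the face toward the robot, 118 mm wide, from 51 to 75 mm above the bench), 63 mm above the bench; it moves with the guard. Closed, it lies 22 mm on the robot's side of the key centres; fully open, 38 mm beyond them
- left_key (a joint): how far the left round key is pressed down: 0 up, 0.006 m fully down; spring return, starts to give at 1.4 N, fully down at 4.5 N
- right_key (a joint): how far the right round key is pressed down: 0 up, 0.006 m fully down; same spring as the left
- left_key_top (a point): centre of the top of the left round key (26 mm in diameter), 48 mm above the bench when up; it sinks with the key
- right_key_top (a point): centre of the top of the right round key (26 mm in diameter), 48 mm above the bench when up, 60 mm from the left one
- stop_key (a joint): how far the small stop key (14 mm in diameter, midway between the two round keys, its top level with theirs) is pressed: 0 up, 0.005 m fully down
- feed_box: the other control box, a feed keypad, not to be used: grey case screwed to the bench, no guard, 130 mm wide, deck 34 mm high, two SQUARE black keys of 24 mm, tops 48 mm above the bench. Origin: on the bench under the middle of its key pair; keys at its y = +30 and -30 mm; case from x = -55 to +65 mm
- feed_key_a (a joint): how far the square key at +y of the keypad is pressed down: 0 up, 0.006 m fully down
- feed_key_b (a joint): how far the square key at -y of the keypad is pressed down: 0 up, 0.006 m fully down
- stepper: small black square stepper motor, 50x42x61 mm, standing loose, shaft up; origin at the centre of its underside
- tape: yellow tape roll, diameter 92 mm, 22 mm high, lying flat, loose; origin at the centre of its underside
- dispenser: white dispenser bottle with a red spout, 63 mm across, 187 mm tall, standing loose; origin at the centre of its underside

How it is judged:
By the outcome, as a careful person would: the job done as asked, in the order asked, and still so for the second after the job is handed in, with the robot touching nothing.
It also fails if it takes over 42 s, if anything falls off the work surface, if the arm or the gripper's body presses on something with over 40 N, if the wrist force passes 120 N, or if a joint passes its speed limit or range.

## Working session

There is one attempt and no reset: what is moved stays moved. The work goes in short steps, Python scripts to look and compute and a tool call to move; the robot and the scene stay as the last step left them, time stands still between calls to the robot, and variables do not carry over. Pictures are saved under pics/ and viewed, at most 10 in all, crops included, and the job is handed in when it is done.

Besides the shell and the picture viewer there is one more tool, called after ">>>" by a JSON object that holds its "op" and its "data". move_arm: Moves the arm, as the interface text tells. Its arguments: {"type":"object","properties":{"commands":{"type":"array","items":{"type":"array","items":{"type":"number"}}},"grip":{"type":"number"}},"required":["commands"]}

```bash
mkdir -p pics; python3 - <<'E'
from station import manip, vision
import cv2,numpy as np
s=manip.get_state();print({k:np.round(v,3).tolist() for k,v in s.items()},manip.tips_ahead)
for n in("scene","side"):
    cv2.imwrite(f"pics/{n}0.png",vision.grab_frame(n));print(n,vision.camera_params(n))
print(vision.camera_params("wrist"))
E
```

```text
{'clock': 0.0, 'joint_pos': [1.136, 0.537, -0.004, 1.539, 0.003, 1.067, -0.071], 'qd': [-0.001, 0.0, 0.001, -0.0, 0.0, -0.0, 0.001], 'joint_efforts': [-0.0, -57.098, 0.991, -25.16, -0.056, 0.018, 0.0], 'ee_pos': [0.234, -0.606, 0.22], 'orientation': [-0.001, 0.983, 0.183, -0.0], 'force': [-0.495, 0.145, 0.163], 'moment': [0.041, 0.002, 0.016], 'finger_force': 0.0, 'width': 0.088} 0.008
scene {'fx': 451.88973066128335, 'fy': 451.88973066128335, 'cx': 314.8767772594186, 'cy': 238.15138521473375, 'pose': array([[-0.68483452,  0.40606141, -0.60507505, -0.17844556],
       [-0.72863913, -0.37097677,  0.57572672,  0.6805529 ],
       [ 0.00931161,  0.83515889,  0.54992993,  0.69278229],
       [ 0.        ,  0.        ,  0.        ,  1.        ]])}
side {'fx': 557.4940546136293, 'fy': 557.4940546136293, 'cx': 315.93085841916167, 'cy': 238.57383455106606, 'pose': array([[-0.99019894,  0.09670708, -0.10076609,  0.393941  ],
       [-0.13930167, -0.63191572,  0.76241562,  0.93952649],
       [ 0.01005531,  0.76898002,  0.63919373,  0.81387462],
       [ 0.        ,  0.        ,  0.        ,  1.        ]])}
{'fx': 412.8396322723153, 'fy': 412.8396322723153, 'cx': 325.35422815, 'cy': 241.4678097844826, 'tool_from_camera': array([[-9.80250858e-05,  9.66421375e-01,  2.56962482e-01,
         6.58104255e-02],
       [ 9.99999988e-01,  6.45777534e-05,  1.38602971e-04,
         1.17414766e-04],
       [ 1.17354814e-04,  2.56962493e-01, -9.66421370e-01,
        -1.62972158e-01],
       [ 0.00000000e+00,  0.00000000e+00,  0.00000000e+00,
         1.00000000e+00]])}
```

View pics/scene0.png

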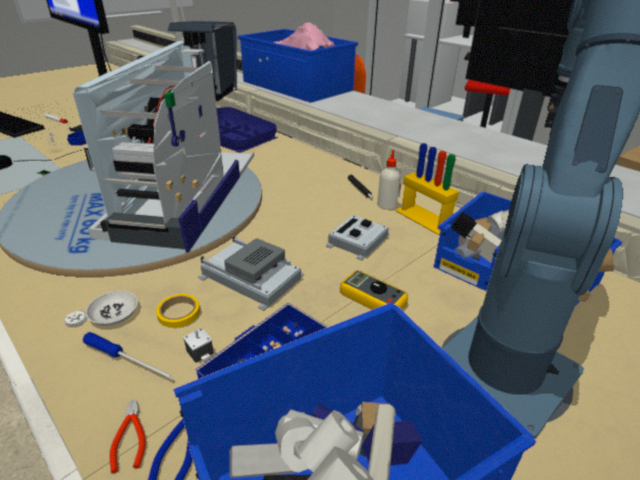

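View pics/side0.png

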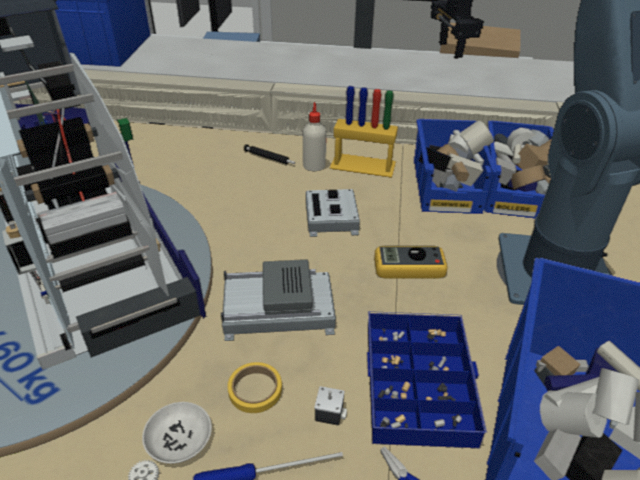

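The side view shows the reset box at about (279,300), with its dark grey guard at (288,285). The feed box is at (332,210), the tape at (255,387) and the stepper at (330,405). Next I'll measure the guard top.

```bash
cat > h.py <<'E'
import numpy as np,cv2
from station import manip,vision
from scipy.spatial.transform import Rotation as R
def pose_wrist(s):
    T=np.eye(4);q=s["orientation"];T[:3,:3]=R.from_quat([q[1],q[2],q[3],q[0]]).as_matrix();T[:3,3]=s["ee_pos"]
    return T@vision.camera_params("wrist")["tool_from_camera"]
def cast(name,px,z,P=None):
    c=vision.camera_params(name);P=c["pose"] if P is None else P
    px=np.atleast_2d(px).astype(float)
    d=np.c_[(px[:,0]-c["cx"])/c["fx"],-(px[:,1]-c["cy"])/c["fy"],-np.ones(len(px))]@P[:3,:3].T
    return P[:3,3]+d*((z-P[2,3])/d[:,2])[:,None]
E
python3 - <<'E'
from h import *
im=cv2.imread("pics/side0.png")
cv2.imwrite("pics/side0c.png",cv2.resize(im[240:350,205:350],None,fx=5,fy=5,interpolation=cv2.INTER_CUBIC))
E
```

```text
(no output)
```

View pics/side0c.png

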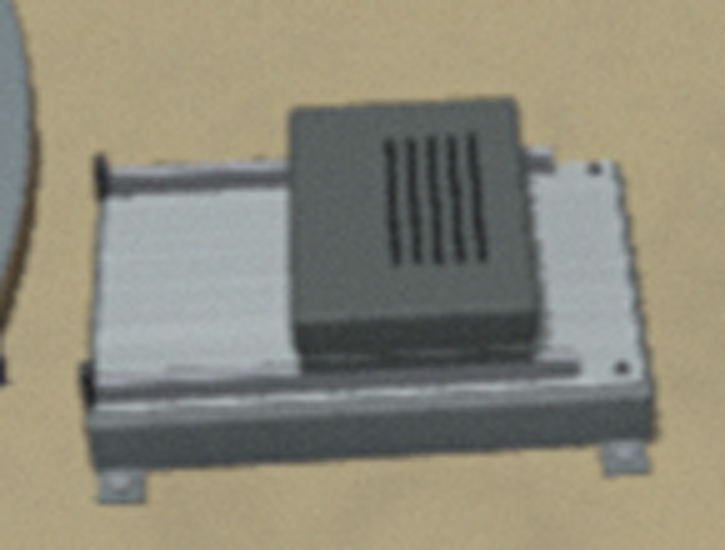

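The crop shows the guard's top corners at crop pixels (291,108), (515,98), (535,312) and (294,325). The front, robot-side edge is on the right.

```bash
python3 - <<'E'
from h import *
f=lambda c,z:cast("side",np.array(c)/5+[205,240]-.4,z)
g=f([[291,108],[515,98],[535,312],[294,325]],.075);print(g.round(4))
d=f([[618,162],[648,382]],.034);print(d.round(4))
ax=(g[0]-g[1]+g[3]-g[2]);ay=(g[3]-g[0]+g[2]-g[1])
print(np.linalg.norm(ax)/2,np.linalg.norm(ay)/2)
yaw=np.arctan2(ax[1],ax[0]);yaw2=np.arctan2(ay[1],ay[0])-np.pi/2
dy=d[1]-d[0];print(np.degrees([yaw,yaw2,np.arctan2(dy[1],dy[0])-np.pi/2]))
X=np.array([np.cos(yaw),np.sin(yaw),0]);o=g.mean(0)-X*.024;print("origin",o.round(4),"deck origin",(d.mean(0)+.064*X).round(4))
s=manip.get_state();T=pose_wrist(s);q=s["orientation"];Rt=R.from_quat([q[1],q[2],q[3],q[0]]).as_matrix();print(Rt.round(3))
E
```

```text
[[0.6044 0.1433 0.075 ]
 [0.5178 0.1241 0.075 ]
 [0.493  0.2386 0.075 ]
 [0.5785 0.258  0.075 ]]
[[0.4772 0.1113 0.034 ]
 [0.4513 0.2291 0.034 ]]
0.08812656816774224 0.11737164695664899
[12.63914005 12.48144379 12.38939743]
origin [0.525  0.1858 0.075 ] deck origin [0.5267 0.1842 0.034 ]
[[ 0.933  0.361 -0.001]
 [ 0.361 -0.933  0.001]
 [-0.    -0.002 -1.   ]]
```

>>> {"op": "move_arm", "data": {"commands": [[30,-17,-10,1],[65,-37,-20,2],[100,-57,-30,3.5],[136,-78,-40,5],[172,-98,-50,6.5],[208,-119,-60,7.5],[244,-140,-60,8.7],[280,-160,-60,8.7]], "grip": 0.483}}

```text
clock: 0.77
ee_pos: [0.4371, -0.3565, 0.2816]
orientation: [0.0, 0.994, 0.108, 0.0]
force: [0.5, -0.3, -0.3]
width: 0.0425
finger_force: 0.0
```

>>> {"op": "move_arm", "data": {"commands": [[11,-38,0,0],[22,-77,0,0],[33,-115,0,0],[45,-154,0,0],[56,-193,0,0],[67,-232,0,0],[78,-270,0,0],[90,-306,0,0]]}}

```text
clock: 1.43
ee_pos: [0.4575, -0.0377, 0.2809]
orientation: [0.0, 0.994, 0.108, -0.0]
force: [1.2, 0.9, -0.9]
width: 0.0425
finger_force: 0.0
```

>>> {"op": "move_arm", "data": {"commands": [[10,-34,5,0],[20,-68,15,0],[30,-102,25,0],[42,-136,35,0],[54,-170,45,0],[65,-203,55,0],[65,-203,60,0],[65,-203,60,0]]}}

```text
clock: 2.1
ee_pos: [0.4766, 0.1741, 0.2195]
orientation: [-0.0, 0.994, 0.11, -0.001]
force: [-0.3, -1.7, -1.2]
width: 0.0423
finger_force: 0.0
```

```bash
python3 - <<'E'
from h import *
s=manip.get_state();np.save("s1.npy",pose_wrist(s));print(s["ee_pos"],s["qd"].round(3) if hasattr(s["qd"],"round") else s["qd"])
cv2.imwrite("pics/w1.png",vision.grab_frame("wrist"))
E
```

```text
[0.47659995 0.17407812 0.21953129] [ 0.046 -0.034  0.043  0.005 -0.     0.025  0.021]
```

View pics/w1.png

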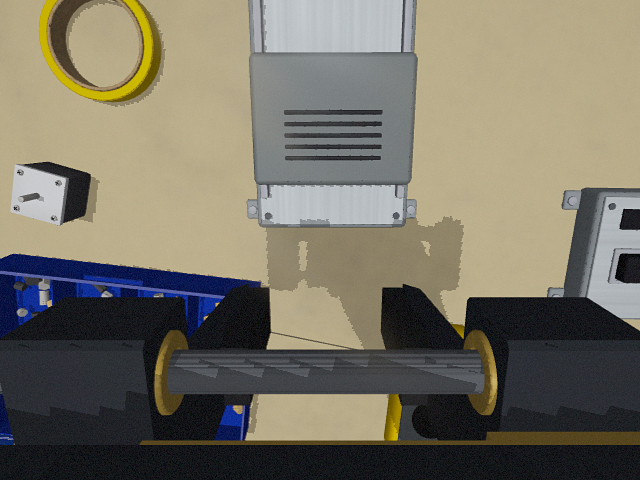

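The wrist view shows the guard top's front edge from (257,183) to (411,182), its back edge from (250,54) to (417,54), and the front edge of the deck at row 226.

```bash
python3 - <<'E'
from h import *
P=np.load("s1.npy");g=cast("wrist",[[417,54],[411,182],[257,183],[250,54]],.075,P)
d=cast("wrist",[[408,226],[258,226]],.034,P);print(g.round(4),d.round(4))
ax=(g[0]-g[1]+g[3]-g[2]);ay=(g[3]-g[0]+g[2]-g[1])
print(np.linalg.norm(ax)/2,np.linalg.norm(ay)/2,np.degrees([np.arctan2(ax[1],ax[0]),np.arctan2(ay[1],ay[0])-np.pi/2,np.arctan2(*(d[1]-d[0])[1::-1])-np.pi/2]))
X=np.r_[np.cos(.2182),np.sin(.2182),0];Y=np.r_[-X[1],X[0],0]
for n,o in(("guard",g.mean(0)-.024*X),("front",g[1:3].mean(0)+.022*X),("deck",d.mean(0)+.064*X)):print(n,o.round(4),"in tcp:",((o-manip.get_state()["ee_pos"])@np.c_[X,Y]).round(4))
E
```

```text
[[0.6045 0.1383 0.075 ]
 [0.5192 0.1185 0.075 ]
 [0.4933 0.2299 0.075 ]
 [0.5794 0.2503 0.075 ]] [[0.4791 0.1014 0.034 ]
 [0.4506 0.228  0.034 ]]
0.08802975218324242 0.11451388012858929 [13.19522    12.85596746 12.68031446]
guard [0.5257 0.1791 0.075 ] in tcp: [ 0.0488 -0.0038]
front [0.5277 0.179  0.075 ] in tcp: [ 0.0508 -0.0043]
deck [0.5273 0.1786 0.034 ] in tcp: [ 0.0503 -0.0047]
```

>>> {"op": "move_arm", "data": {"commands": [[0,0,20,0],[0,0,45,0],[0,0,70,0],[0,0,90,0],[0,0,100,0],[0,0,100,0],[0,0,100,0],[0,0,100,0]]}}

```text
clock: 2.82
ee_pos: [0.479, 0.1722, 0.1223]
orientation: [-0.0, 0.994, 0.108, 0.001]
force: [-0.2, -0.2, -0.2]
width: 0.0423
finger_force: 0.0
```

```bash
python3 - <<'E'
from h import *
s=manip.get_state();np.save("s2.npy",np.array([*s["ee_pos"],*s["orientation"]]));np.save("P2.npy",pose_wrist(s));print(s["ee_pos"],np.round(s["qd"],3))
cv2.imwrite("pics/w2.png",vision.grab_frame("wrist"))
cv2.imwrite("pics/s2.png",vision.grab_frame("side"))
E
```

```text
[0.47902983 0.17224779 0.12233124] [-0.005 -0.007 -0.003 -0.003  0.    -0.004 -0.003]
```

View pics/w2.png

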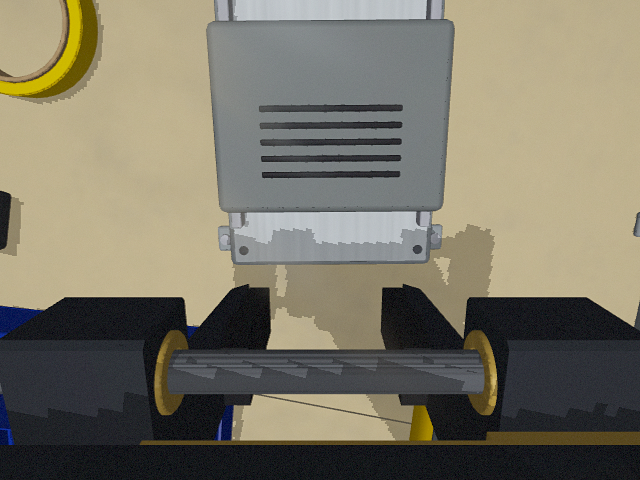

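Closer up, the guard's corners are at (208,22), (453,22), (442,210) and (217,210), and the deck front runs from (234,262) to (429,262). The box is well centred, about 5 px right of the fingers' midline.

```bash
python3 - <<'E'
from h import *
P=np.load("P2.npy");g=cast("wrist",[[453,22],[442,210],[217,210],[208,22]],.075,P)
d=cast("wrist",[[429,262],[234,262]],.034,P)
s=np.load("s2.npy");Rt=R.from_quat([*s[4:],s[3]]).as_matrix()
t=lambda p:((p-s[:3])@Rt*1000).round(1)
print("guard\n",t(g),"\ndeck\n",t(d))
ax=(g[0]-g[1]+g[3]-g[2]);print(np.degrees([np.arctan2(ax[1],ax[0]),np.arctan2(Rt[1,0],Rt[0,0])]))
E
```

```text
guard
 [[114.8  59.1  47.6]
 [ 26.7  60.4  47.4]
 [ 26.7 -55.9  47.4]
 [114.8 -54.2  47.6]] 
deck
 [[-14.6  66.2  88.3]
 [-14.5 -58.2  88.3]]
[12.22455657 12.38416884]
```

>>> {"op": "move_arm", "data": {"commands": [[0,1,12,0],[0,2,26,0],[0,2,40,0],[0,2,50,0],[0,2,54,0],[3,2,54,0],[6,2,54,0],[10,2,54,0]]}}

```text
clock: 3.58
ee_pos: [0.489, 0.1729, 0.0678]
orientation: [-0.0, 0.994, 0.108, 0.001]
force: [0.4, -0.7, 0.2]
width: 0.0425
finger_force: 0.0
```

>>> {"op": "move_arm", "data": {"commands": [[5,0,0,0],[11,0,0,0],[17,0,0,0],[23,0,0,0],[29,0,0,0],[35,0,0,0],[41,0,0,0],[47,0,0,0]]}}

```text
clock: 4.25
ee_pos: [0.5346, 0.1828, 0.0669]
orientation: [0.0, 0.994, 0.108, -0.0]
force: [-0.3, -0.1, 0.1]
width: 0.043
finger_force: 0.0
```

>>> {"op": "move_arm", "data": {"commands": [[4,0,0,0],[8,0,0,0],[12,0,0,0],[15,0,0,0],[17,0,0,0],[19,0,0,0],[20,0,0,0],[21,0,0,0]]}}

```text
clock: 4.92
ee_pos: [0.5545, 0.1872, 0.067]
orientation: [0.0, 0.994, 0.108, -0.0]
force: [-0.1, 0.1, -0.1]
width: 0.0426
finger_force: 0.0
```

```bash
python3 - <<'E'
from h import *
cv2.imwrite("pics/w3.png",vision.grab_frame("wrist"))
im=vision.grab_frame("side");cv2.imwrite("pics/s3.png",im)
cv2.imwrite("pics/s3c.png",cv2.resize(im[180:350,190:350],None,fx=3.5,fy=3.5,interpolation=cv2.INTER_CUBIC))
E
```

```text
(no output)
```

View pics/s3c.png

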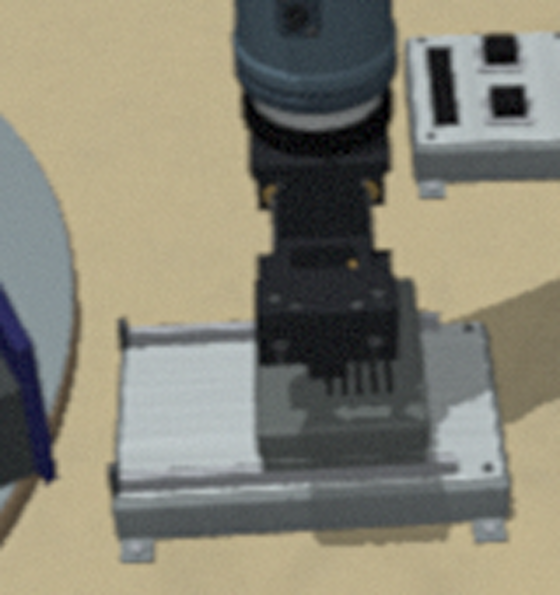

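```bash
python3 - <<'E'
from h import *
c=vision.camera_params("side");P=np.linalg.inv(c["pose"])
def pr(p):
    q=P[:3,:3]@p+P[:3,3];return np.round([c["cx"]+c["fx"]*q[0]/-q[2],c["cy"]+c["fy"]*q[1]/q[2]],1)
X=np.r_[.977,.2147,0];Y=np.r_[-.2147,.977,0];Z=np.r_[0,0,1];s=manip.get_state();print(s["ee_pos"],s["force"])
print("tip +y",(pr(s["ee_pos"]+.03*Y-.008*Z)-[190,180])*3.5)
o=np.r_[.527,.181,.075]
for f in(0,.06):print(f,[((pr(o+(f+a)*X+b*Y)-[190,180])*3.5).tolist() for a in(-.022,.07)for b in(-.059,.059)])
E
```

```text
[0.55460863 0.18719959 0.06700158] [-0.0112084   0.70790915  0.44679506]
tip +y [330.05 407.05]
0 [[412.6499999999999, 270.8999999999999], [427.3500000000001, 420.69999999999993], [250.25, 277.8999999999999], [250.60000000000008, 429.1000000000001]]
0.06 [[306.94999999999993, 275.44999999999993], [312.19999999999993, 426.30000000000007], [143.5, 282.44999999999993], [134.40000000000003, 434.69999999999993]]
```

View pics/w3.png

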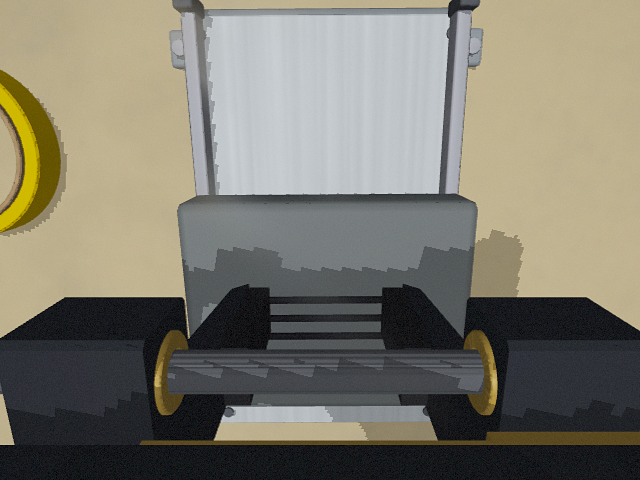

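Neither picture shows the guard moving. The fingertips sit above it, about 15–20 mm higher than the stated tip offset implies at this opening. I'll lift, back off and measure the tip height before pushing again.

>>> {"op": "move_arm", "data": {"commands": [[0,0,-15,0],[-15,0,-20,0],[-40,0,-20,0],[-60,0,-15,0],[-73,0,0,0],[-73,0,12,0],[-73,0,20,0],[-73,0,20,0]]}}

```text
clock: 5.68
ee_pos: [0.4832, 0.1713, 0.0455]
orientation: [0.0, 0.994, 0.108, -0.001]
force: [0.3, 0.9, -0.5]
width: 0.0423
finger_force: 0.0
```

```bash
python3 - <<'E'
from h import *
s=manip.get_state();print(s["ee_pos"],s["force"])
im=vision.grab_frame("side");cv2.imwrite("pics/s4.png",im)
sc=vision.grab_frame("scene");cv2.imwrite("pics/sc4.png",sc)
a=cv2.resize(im[230:340,210:340],None,fx=4.5,fy=4.5,interpolation=cv2.INTER_CUBIC)[:495]
cv2.imwrite("pics/s4c.png",a)
c=vision.camera_params("side");P=np.linalg.inv(c["pose"])
X=np.r_[.977,.2147,0];Y=np.r_[-.2147,.977,0]
for h in(.008,0,-.008,-.016,-.024):
    q=P[:3,:3]@(s["ee_pos"]+.03*Y-[0,0,h])+P[:3,3];print(h,(np.array([c["cx"]+c["fx"]*q[0]/-q[2],c["cy"]+c["fy"]*q[1]/q[2]])-[210,230])*4.5)
E
```

```text
[0.48320195 0.17131471 0.04547609] [ 0.33114748  0.88724644 -0.49289311]
0.008 [507.49713433 325.40839292]
0 [507.8352321  312.26773477]
-0.008 [508.17659889 299.00002166]
-0.016 [508.52128233 285.60340192]
-0.024 [508.869331   272.07598774]
```

View pics/s4c.png

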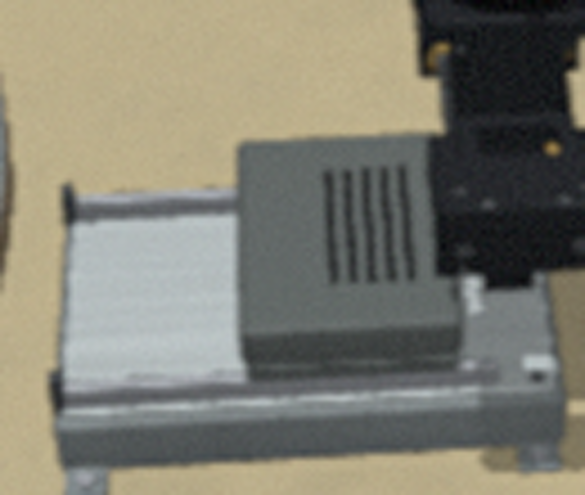

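The fingertip shows just in front of the guard at crop (510,285), which puts the tips about 16–25 mm behind the reported TCP. The guard's front edge is at (445–460,325). I'll drop a little lower and push while watching the force.

>>> {"op": "move_arm", "data": {"commands": [[0,0,3,0],[0,0,6,0],[4,0,6,0],[8,0,6,0],[12,0,6,0],[16,0,6,0],[21,0,6,0],[26,0,6,0]]}}

```text
clock: 6.45
ee_pos: [0.5089, 0.1772, 0.041]
orientation: [0.0, 0.994, 0.108, -0.0]
force: [-3.5, -0.7, 1.0]
width: 0.0426
finger_force: 0.9
```

```bash
python3 - <<'E'
from h import *
a=cv2.imread("pics/s4.png");im=vision.grab_frame("side");cv2.imwrite("pics/s5.png",im)
# guard rear top edge: bright->dark column along deck rows (left of gripper)
for n,i in(("old",a),("new",im)):
    g=cv2.cvtColor(i,cv2.COLOR_BGR2GRAY)
    print(n,[int(np.argmin(np.diff(g[r,235:300].astype(int)))+235) for r in(284,288,292,296,300)])
E
```

```text
old [262, 262, 262, 262, 262]
new [253, 253, 253, 253, 253]
```

>>> {"op": "move_arm", "data": {"commands": [[5,0,0,0],[10,0,0,0],[15,0,0,0],[20,0,0,0],[25,0,0,0],[30,0,0,0],[35,0,0,0],[39,0,0,0]]}}

```text
clock: 7.17
ee_pos: [0.5473, 0.1858, 0.041]
orientation: [-0.0, 0.994, 0.108, 0.0]
force: [-2.4, 0.3, -1.0]
width: 0.0425
finger_force: 0.9
```

>>> {"op": "move_arm", "data": {"commands": [[1,0,0,0],[2,0,0,0],[3,0,0,0],[4,0,0,0],[5,0,0,0],[6,0,0,0],[6.5,0,0,0],[7,0,0,0]]}}

```text
clock: 7.83
ee_pos: [0.551, 0.1864, 0.0408]
orientation: [0.001, 0.994, 0.109, -0.002]
force: [-9.7, -2.0, 7.0]
width: 0.0423
finger_force: 5.2
```

>>> {"op": "move_arm", "data": {"commands": [[-6,0,0,0],[-12,0,-2,0],[-20,0,-8,0],[-28,0,-14,0],[-32,0,-20,0],[-32,0,-20,0],[-32,0,-20,0],[-32,0,-20,0]]}}

```text
clock: 8.5
ee_pos: [0.5228, 0.1801, 0.0613]
orientation: [-0.0, 0.994, 0.108, 0.0]
force: [-1.0, -0.7, -1.2]
width: 0.0423
finger_force: 0.0
```

```bash
python3 - <<'E'
from h import *
s=manip.get_state();print(s["ee_pos"],s["force"])
w=vision.grab_frame("wrist");cv2.imwrite("pics/w6.png",w)
im=vision.grab_frame("side");cv2.imwrite("pics/s6.png",im)
g=cv2.cvtColor(im,cv2.COLOR_BGR2GRAY)
print([int(np.argmin(np.diff(g[r,215:300].astype(int)))+215) for r in(284,288,292,296,300)])
b=cv2.resize(im[230:340,210:340],None,fx=4.3,fy=4.3,interpolation=cv2.INTER_CUBIC)
m=np.zeros((473,800,3),np.uint8);m[:473,:559]=b;m[:300,560:]=cv2.resize(w[180:480,200:440],(240,300))
cv2.imwrite("pics/m6.png",m)
E
```

```text
[0.52280107 0.18012363 0.06125501] [-0.95646381 -0.71673226 -1.15892516]
[231, 295, 296, 296, 294]
```

View pics/m6.png

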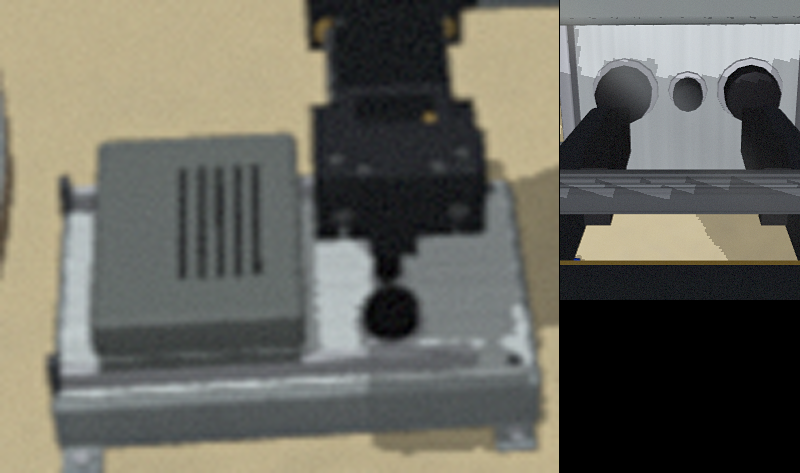

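The guard is fully open: its rear edge moved from column 262 to 231, and the push met the end stop. In the combined picture the round keys are at wrist pixels (264,273) and (392,272), with the stop key at (327,272). Each fingertip lines up with its key to within about 3 mm, so I'll descend.

>>> {"op": "move_arm", "data": {"commands": [[1,1,5,0],[1,1,11,0],[1,1,17,0],[1,1,21,0],[1,1,23,0],[1,1,24,0],[1,1,25,0],[1,1,25,0]]}}

```text
clock: 9.27
ee_pos: [0.5235, 0.1794, 0.0359]
orientation: [0.0, 0.994, 0.108, -0.0]
force: [0.6, 0.3, -0.5]
width: 0.0423
finger_force: 0.0
```

>>> {"op": "move_arm", "data": {"commands": [[0,0,1,0],[0,0,2,0],[0,0,3,0],[0,0,4,0],[0,0,5,0],[0,0,5,0],[0,0,5,0],[0,0,5,0]]}}

```text
clock: 9.93
ee_pos: [0.5235, 0.1793, 0.031]
orientation: [0.0, 0.994, 0.108, -0.0]
force: [-0.3, -0.3, 0.4]
width: 0.0423
finger_force: 0.0
```

```bash
python3 - <<'E'
from h import *
w=vision.grab_frame("wrist");im=vision.grab_frame("side")
b=cv2.resize(im[270:330,260:330],None,fx=6,fy=6,interpolation=cv2.INTER_CUBIC)
m=np.zeros((360,800,3),np.uint8);m[:,:420]=b;m[:320,420:]=cv2.resize(w[220:380,230:420],(380,320))
cv2.imwrite("pics/m7.png",m)
E
```

```text
(no output)
```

View pics/m7.png

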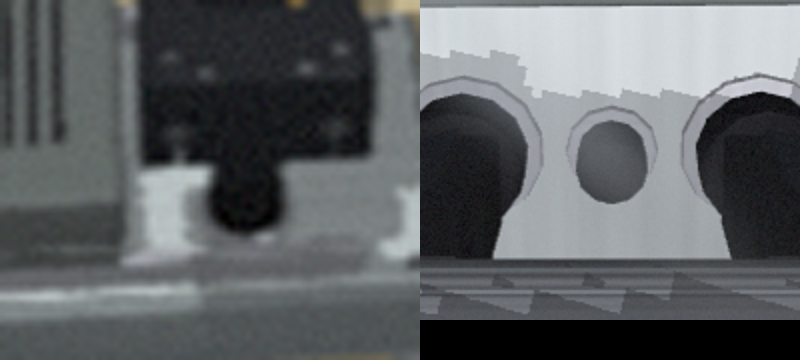

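The fingers are centred about the stop key (611 against 612 in the crop) and each tip is over its round key, so I'll press down evenly.

>>> {"op": "move_arm", "data": {"commands": [[1,0,1,0],[1,0,2,0],[1,0,3,0],[1,0,4,0],[1,0,4,0],[1,0,4,0],[1,0,4,0],[1,0,4,0]]}}

```text
clock: 10.7
ee_pos: [0.5243, 0.1795, 0.0272]
orientation: [0.0, 0.994, 0.108, -0.0]
force: [-3.7, -0.7, 6.6]
width: 0.0427
finger_force: 3.0
```

>>> {"op": "move_arm", "data": {"commands": [[0,0,1,0],[0,0,2,0],[0,0,3,0],[0,0,4,0],[0,0,4,0],[0,0,4,0],[0,0,4,0],[0,0,4,0]]}}

```text
clock: 11.37
ee_pos: [0.5244, 0.1796, 0.0246]
orientation: [0.0, 0.994, 0.108, -0.0]
force: [-7.7, -3.1, 22.4]
width: 0.0426
finger_force: 11.2
```

```bash
python3 - <<'E'
from h import *
s=manip.get_state();q=s["orientation"];Rt=R.from_quat([q[1],q[2],q[3],q[0]]).as_matrix()
print(s["force"]@Rt,s["moment"]@Rt,Rt[2].round(4))
E
```

```text
[ -8.17449161   1.38814982 -22.40423117] [-0.24652045 -1.7229261   0.02572192] [-1.e-04  8.e-04 -1.e+00]
```

>>> {"op": "move_arm", "data": {"commands": [[0,0,0,0],[0,0,0,0],[0,0,0,0],[0,0,0,0],[0,0,0,0],[0,0,0,0],[0,0,0,0],[0,0,0,0]]}}

```text
clock: 12.03
ee_pos: [0.5244, 0.1795, 0.0246]
orientation: [0.0, 0.994, 0.108, -0.0]
force: [-7.1, -3.2, 21.1]
width: 0.0426
finger_force: 11.2
```

>>> {"op": "move_arm", "data": {"commands": [[0,0,0,0],[0,0,0,0],[0,0,0,0],[0,0,0,0],[0,0,0,0],[0,0,0,0],[0,0,0,0],[0,0,0,0]]}}

```text
clock: 12.7
ee_pos: [0.5244, 0.1796, 0.0246]
orientation: [0.0, 0.994, 0.108, -0.0]
force: [-7.1, -3.2, 21.7]
width: 0.0424
finger_force: 11.2
```

>>> {"op": "move_arm", "data": {"commands": [[0,0,0,0],[0,0,0,0],[0,0,0,0],[0,0,0,0],[0,0,0,0],[0,0,0,0],[0,0,0,0],[0,0,0,0]]}}

```text
clock: 13.37
ee_pos: [0.5244, 0.1796, 0.0246]
orientation: [0.0, 0.994, 0.108, -0.0]
force: [-8.1, -3.3, 21.7]
width: 0.0428
finger_force: 11.2
```

>>> {"op": "move_arm", "data": {"commands": [[0,0,0,0],[0,0,0,0],[0,0,0,0],[0,0,0,0],[0,0,0,0],[0,0,0,0],[0,0,0,0],[0,0,0,0]]}}

```text
clock: 14.03
ee_pos: [0.5244, 0.1795, 0.0246]
orientation: [0.0, 0.994, 0.108, -0.0]
force: [-7.1, -3.2, 23.0]
width: 0.0424
finger_force: 11.2
```

>>> {"op": "move_arm", "data": {"commands": [[0,0,0,0],[0,0,-1,0],[0,0,-4,0],[0,0,-8,0],[0,0,-14,0],[0,0,-24,0],[0,0,-40,0],[0,0,-60,0]]}}

```text
clock: 14.7
ee_pos: [0.5239, 0.1793, 0.0832]
orientation: [0.0, 0.994, 0.108, -0.001]
force: [0.1, -0.6, -0.3]
width: 0.0424
finger_force: 0.0
```

>>> {"op": "move_arm", "data": {"commands": [[0,0,-20,0],[0,0,-40,0],[0,0,-50,0],[0,0,-60,0],[0,0,-60,0],[0,0,-60,0],[0,0,-60,0],[0,0,-60,0]]}}

```text
clock: 15.37
ee_pos: [0.5238, 0.1793, 0.1419]
orientation: [0.0, 0.994, 0.108, -0.001]
force: [-0.0, 0.5, -0.1]
width: 0.0425
finger_force: 0.0
```

```bash
python3 - <<'E'
from h import *
im=vision.grab_frame("side");cv2.imwrite("pics/s9.png",im)
g=cv2.cvtColor(im,cv2.COLOR_BGR2GRAY).astype(int)
print([int(np.argmin(np.diff(g[r,215:260]))+215) for r in(284,288,292,296,300)])
print(manip.get_state()["force"])
E
```

```text
[231, 231, 230, 230, 230]
[-0.2115763   0.28142055  0.06579443]
```

```bash
python3 -c "from station import hand_in;print(hand_in())"
```

```text
the job is handed in; nothing more can be done
None
```

The job is handed in: the guard is fully open, both round keys were pressed down together at about 11 N each for about 2.7 s and then released, and the arm is clear of everything. My first push passed over the guard without touching it because the fingertips sat higher than specified, so I lowered the arm and pushed again.

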